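Set the tilting jar stand upright and pin it

TASK

The jar clamped in the tilting stand is leaning over: swing the cradle by its handle bar back to its stop, so that the jar is upright. Then take the tapered locking pin, the one with the plain round knob, out of the wooden rack and drop it fully home in the guide hole above the notched wheel so that the stand is locked, and let go.

Things in the scene. Friction and masses are not known exactly. Their poses are not given: they have to be found in the camera images.
- cradle (a joint): Tilt of the cradle about its level trunnion axis (rad). 0 = level against its stop, jar upright, the wheel's notch exactly under the guide hole; positive = handle bar raised, jar leaning away from the handle. Range 0 to 1.15. Friction holds it at any angle; about 3 to 5 N on the bar moves it.
- handle_bar (a point): Centre of the handle bar: level round steel bar, 16 mm thick, 120 mm long, between two arms 94 mm apart. It circles the trunnion axis at 140 mm. In the guide_hole frame the axis runs along y at x=0, z=-75 mm; bar centre: x=-140 cos(tilt), y=+110, z=-75+140 sin(tilt) mm. Levelling brings it down and out towards -x; level, it is 110 mm above the table.
- guide_hole (a point): Mouth centre of the upright 25 mm hole in the 12 mm thick steel bridge plate over the stand's notched wheel, 185 mm above the table. Axes: x level, from handle side to far side; y along the trunnion axis towards the jar; z up. The wheel's rim is 15 mm below; its notch (21 mm wide, 38 mm deep) is under the hole only when level. Upright, the jar is 110 mm along +y, its lid 11 mm above the mouth.
- pin_knob (a point): Steel locking pin (150 g), upright: centre of its round knob, 23 mm wide, 40 mm high. 25 mm below: underside of its 36 mm flange, then a 50 mm shank tapering from 19 to 9 mm. x axis: across the rack's row. It stands in one of 3 holes, 75 mm apart, of a wooden rack 70x240x60 mm; the others hold a T-handled tool and a square-headed plug. Home in the guide hole, this point is 25 mm above its mouth.
Mind the look-alikes: they are no part of the job. What is shaped like the part that bears pin_knob but green or purple is not meant.

How it is judged:
By the outcome, as a careful person would: the job done as asked, in the order asked, and still so for the second after the job is handed in, with the robot touching nothing.
It also fails if it takes over 51 s, if anything falls off the work surface, if the arm or the gripper's body presses on something with over 40 N, if the wrist force passes 120 N, or if a joint passes its speed limit or range.

ROBOT

A 6-joint arm with a two-finger parallel gripper is mounted at the origin on the work surface. World frame = base frame: x ahead of the robot, y to its left, z up, the work surface at z = 0. Lengths are in m, angles in rad, forces in N, time in s.
With the tool pointing down it reaches from about 0.25 to 0.775 m from the base axis. Payload 8.9 kg.
Tool frame: the origin (TCP) lies on the centre line of the jaws, within the pads' length; the fingertips stand arm.tcp_to_tips ahead of it and the grasp point (between the pads) lies 8 mm behind it (arm.tcp_to_tips is the distance from the TCP to the fingertips, in m); z points along the fingers, y is the direction in which the jaws open and shut (so a half turn about z gives the same grasp; the last joint's range is limited). The gripper opens to 85 mm and grips with 20 to 120 N. Pads are 22 mm wide; open, the fingers measure 114 mm over their backs; the gripper's body (76 mm by 85 mm) begins 54 mm behind the grasp point. The pads swing forward as they close: fully open they stand 13 mm farther back than shut.
Start: joints at [1.02, 0.291, -0.153, 1.127, 0, 1.431], TCP at [0.21, 0.481, 0.242] pointing down, gripper open.
Joint ranges: [-2.52, 2.52], [-0.91, 1.74], [-1.3, 1.37], [-1.96, 2.02], [-1.52, 1.47], [-3.14, 3.14]. Speed limits (rad/s): [2.22, 2.22, 2.79, 3.14, 3.14, 3.14].

INTERFACE

Orientations are given as a rotation vector (axis times angle).
In Python, from cell import arm, optics gives the robot as it stands.
- The arm moves only by the shell command python3 -m pendant 'ROWS' [FORCE]. ROWS is JSON, a list of rows, each a list of 7 numbers: the shift along the tool's x, y, z in m, then the turn, a rotation vector about the tool's x, y, z in rad, then the finger opening in m, from 0 to 0.0854. A call has 1 to 8 rows; each row shifts and turns the commanded pose from where the row before left it, along the tool's axes as they then stand; what a row does not reach is not made up. A row lasts 1/10 s, in which the tool goes at most 50 mm and 8.59 degrees, less where a joint would pass 70% of its speed; a pose out of reach is approached as far as the arm can. A call is refused whole if a number of a shift passes 0.05 or a number of a turn 0.15, either way. A call with a gripper value outside its range is refused whole. The fingers move at their own pace and stop on an object; FORCE is the grip in N (left out, the last holds). Time passes only in rows, so rows that do not move let the fingers close. It gives the time, the measured TCP pose, the force and the opening at its end, in the units of the state.
- arm.get_obs(): the state, without advancing time (a new reading comes with each control period).
- optics.read_camera(name): name is "scene" or "side" or "wrist"; returns a dict with "color" (480x640x3 uint8, red, green, blue), "range_z" (480x640 float32, m along the optical axis (not along the pixel's ray), 0 where there is no reading), "fovy" (degrees; the focal length in pixels is half the picture's height over the tangent of half this angle, whatever the lens; pixels are square), "cx", "cy" (the principal point, pixels), "position" and "attitude" of the camera in the world; the wrist camera has in their place "mount" (4x4, takes a point from camera to tool coordinates, whose origin is the TCP and whose axes are the flange's). Camera axes: x right, y down, z forward; pixel columns grow to the right and rows downward; lengths in m; the calibration is good to about 2 mm. A picture is of the moment at which its call begins: read the wrist's pose just before it.
- arm.sign_off(): hands the job in, once; it reports no verdict.
Trained networks look in a picture, given as the dict that the camera call returned (one of the last four; its "shot" number tells which), for a name from the list of things; names that differ only in an ending like _2 or _b are one class to them, and where a whole thing is asked for, a point or a joint stands for the part that bears it (a point fixed in the world has none). Each returns a list of dicts, best first, with "confidence" (0 to 1); they miss things now and then, are a little off and sometimes report something else, mostly with a low value. They report only what shows in the picture. A call takes as long as a camera call. They do not tell look-alikes from the thing itself.
- optics.boxes_of(picture, label): "point" ([x, y, z] in m, in world coordinates, good to about 4 mm: the middle of the surface that is visible of it).
The state is a dict: "time_s": time; "q": joint angles; "dq": joint speeds; "effort": joint torques, N m; "eef_pos": TCP position; "tool_rot": TCP orientation; "force": force on the tool from outside, world axes, zero at the start; "torque": the same for the moment, N m; "width": finger opening in m.
Only numpy, scipy, OpenCV 4.12 (cv2) and the standard library are available. Lean on these libraries where they do the work, as an engineer would, in place of code of your own. Each camera call takes 0.05 s, during which the arm holds its last target.

## Working session

There is one attempt and no reset: what is moved stays moved. The work goes in short steps, Python scripts to look and compute and a shell command to move; the robot and the scene stay as the last step left them, time stands still between calls to the robot, and variables do not carry over. Pictures are saved under pics/ and viewed, and the job is handed in when it is done.

```bash
ls; mkdir -p pics
cat > h.py <<'E'
import numpy as np,cv2
from cell import arm,optics
from scipy.spatial.transform import Rotation as R
def K(p):
    f=240/np.tan(np.radians(p['fovy'])/2); return f
def pose(p,obs=None):
    if 'mount' in p:
        T=np.eye(4);T[:3,:3]=R.from_rotvec(obs['tool_rot']).as_matrix();T[:3,3]=obs['eef_pos'];return T@np.array(p['mount'])
    T=np.eye(4);a=np.array(p['attitude'])
    T[:3,:3]=a if a.shape==(3,3) else (R.from_quat(a).as_matrix() if a.size==4 else R.from_rotvec(a).as_matrix())
    T[:3,3]=p['position'];return T
def cloud(p,obs=None):
    f=K(p);z=p['range_z'];v,u=np.mgrid[0:480,0:640]
    P=np.stack([(u-p['cx'])/f*z,(v-p['cy'])/f*z,z],-1);T=pose(p,obs)
    W=P@T[:3,:3].T+T[:3,3];W[z==0]=np.nan;return W
def proj(p,X,obs=None):
    T=pose(p,obs);c=(np.atleast_2d(X)-T[:3,3])@T[:3,:3];f=K(p)
    return np.stack([c[:,0]/c[:,2]*f+p['cx'],c[:,1]/c[:,2]*f+p['cy']],-1)
def save(n,im): cv2.imwrite('pics/'+n,cv2.cvtColor(np.ascontiguousarray(im),cv2.COLOR_RGB2BGR))
E
python3 - <<'E'
from h import *
o=arm.get_obs();print(o,arm.tcp_to_tips)
import pickle
for n in ['scene','side']:
    p=optics.read_camera(n);save(n+'0.png',p['color']);pickle.dump(p,open(n+'0.pkl','wb'))
    print(n,p.get('attitude'),p.get('position'),p['fovy'],p['cx'],p['cy'])
    for l in ['cradle','handle_bar','guide_hole','pin_knob']:
        try:
            for d in optics.boxes_of(p,l): print(l,d, proj(p,d['point']).round())
        except Exception as e: print(l,e)
E
```

```text
pics
{'time_s': 0.0, 'q': array([ 1.01969387e+00,  2.91281367e-01, -1.54089181e-01,  1.12670717e+00,
       -1.59853536e-06,  1.43149443e+00]), 'dq': array([ 0.00037219,  0.00036613, -0.00134431, -0.00055442,  0.00093763,
        0.00124275]), 'effort': array([ 5.28205448e-03, -5.37139428e+01,  3.31370115e+01,  1.57788873e-02,
       -1.61537940e-05, -6.88746809e-06]), 'eef_pos': array([0.20991868, 0.48076083, 0.2417456 ]), 'tool_rot': array([-6.42205461e-01, -3.07481027e+00,  1.89465019e-03]), 'force': array([ 0.85224457,  0.15551137, -0.31830347]), 'torque': array([ 0.00634238,  0.01453706, -0.00230195]), 'width': 0.0853678821144119} 0.011
scene [-1.73588484 -1.50311029  0.78464167] [ 1.37869629 -0.15899227  0.73303399] 49.22696494976233 324.60697006688355 242.51903817864283
cradle {'point': [0.6164, 0.1381, 0.1303], 'confidence': 0.8} [[422. 263.]]
handle_bar {'point': [0.6167, 0.1371, 0.1324], 'confidence': 0.81} [[421. 262.]]
guide_hole {'point': [0.6282, 0.1263, 0.0549], 'confidence': 0.72} [[414. 298.]]
pin_knob {'point': [0.4514, -0.2236, 0.0598], 'confidence': 0.9} [[233. 25
[... 310 characters left out ...]
6  0.67952021] 48.1696629008768 315.72165603623137 245.7962395776569
cradle {'point': [0.5804, 0.058, 0.1341], 'confidence': 0.84} [[336. 207.]]
cradle {'point': [0.5652, -0.266, 0.0831], 'confidence': 0.32} [[379. 371.]]
handle_bar {'point': [0.5809, 0.0555, 0.1331], 'confidence': 0.88} [[336. 208.]]
guide_hole {'point': [0.5753, 0.0638, 0.0669], 'confidence': 0.84} [[332. 235.]]
pin_knob {'point': [0.438, -0.2264, 0.0609], 'confidence': 0.92} [[283. 375.]]
pin_knob {'point': [0.5665, -0.2647, 0.0841], 'confidence': 0.8} [[380. 370.]]
pin_knob {'point': [0.3914, -0.1887, 0.0637], 'confidence': 0.78} [[248. 358.]]
pin_knob {'point': [0.4544, -0.1178, 0.0616], 'confidence': 0.6} [[283. 317.]]
```

View pics/scene0.png

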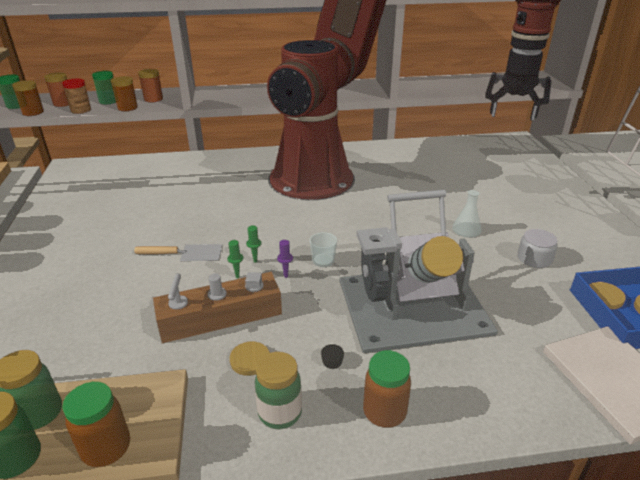

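View pics/side0.png

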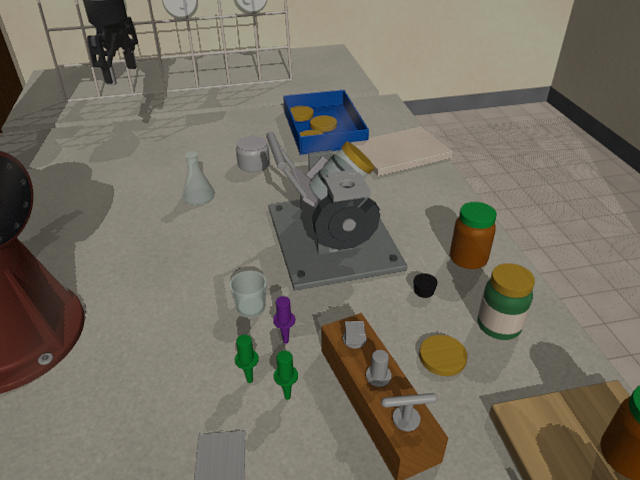

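The scene and side views show the rack with three items: a T-handled tool at scene (176,290), a round steel knob at (216,287) and a square plug at (255,281). The green and purple pins on the table are look-alikes. The grey round knob in the middle fits the description, so I'll confirm it in a crop and measure the stand.

Run:
```python
from h import *
import pickle
s=pickle.load(open('scene0.pkl','rb'));d=pickle.load(open('side0.pkl','rb'))
a=cv2.resize(s['color'][255:345,140:300],None,fx=5,fy=5,interpolation=cv2.INTER_CUBIC)[:400,:800]
save('crop_a.png',a)
b=cv2.resize(d['color'][130:280,250:410],None,fx=4,fy=4,interpolation=cv2.INTER_CUBIC)
save('crop_b.png',b)
save('crop_c.png',cv2.resize(s['color'][180:340,340:500],None,fx=3.7,fy=3.7,interpolation=cv2.INTER_CUBIC))
for n,p in(('scene',s),('side',d)):
    W=cloud(p)
    m=(abs(W[...,2]-.185)<.005)&(W[...,0]>.4)&(W[...,0]<.8)&(W[...,1]>-.1)&(W[...,1]<.25)
    print(n,'plate',np.isfinite(W[m]).sum(),W[m].min(0),W[m].max(0),W[m].mean(0)); 
    mm=m.astype(np.uint8);nn,l,st,c=cv2.connectedComponentsWithStats(mm)
    for i in range(1,nn):
        if st[i,4]>30:
            q=W[l==i];print(st[i],q.mean(0).round(4),cv2.minAreaRect((q[:,:2]*1000).astype(np.float32)))
    # knob
    m=(W[...,2]>.075)&(W[...,0]>.45)&(W[...,0]<.7)&(W[...,1]>-.38)&(W[...,1]<-.14)
    nn,l,st,c=cv2.connectedComponentsWithStats(m.astype(np.uint8))
    for i in range(1,nn):
        if st[i,4]>15:
            q=W[l==i];print('rack',st[i],q.mean(0).round(4),q.min(0).round(4),q.max(0).round(4))
```

```text
scene plate 3291 [0.49786303 0.01878993 0.18001438] [0.64820414 0.21226042 0.18996821] [0.60580727 0.08507179 0.18468675]
[357 227  45  25 776] [0.6011 0.0547 0.1846] ((598.6355590820312, 55.9261360168457), (70.20940399169922, 72.9778060913086), 1.593739628791809)
[423 240  37  12 266] [0.6391 0.1599 0.1849] ((639.1337890625, 161.55706787109375), (68.0636215209961, 24.750890731811523), 81.39237213134766)
rack [230 244   8  10  52] [ 0.4525 -0.2201  0.0857] [ 0.45   -0.2279  0.0752] [ 0.4561 -0.2129  0.0956]
rack [168 273  13  27 213] [ 0.5895 -0.3286  0.1021] [ 0.5493 -0.3383  0.0751] [ 0.6236 -0.3207  0.1105]
rack [209 273  13  20 208] [ 0.5747 -0.2556  0.0947] [ 0.5581 -0.2675  0.075 ] [ 0.5815 -0.2451  0.1073]
rack [245 272  17  14 191] [ 0.5574 -0.1832  0.0833] [ 0.5363 -0.1993  0.0751] [ 0.5714 -0.167   0.0892]
side plate 3387 [0.49813235 0.01626723 0.18003329] [0.64563566 0.20918387 0.18997412] [0.59780667 0.0692456  0.18527164]
[338 142  25  20 185] [0.6277 0.1477 0.1846] ((627.42333984375, 157.68801879882812), (35.05659484863281, 65.91143798828125), 2.1356887817382812)
[324 169  46  30 905] [0.5956 0.0508 0.1854] ((596.5980834960938, 55.364097595214844), (64.9839859008789, 78.9159164428711), 2.1947004795074463)
rack [345 321  20  20 368] [ 0.5512 -0.187   0.0843] [ 0.5365 -0.2012  0.075 ] [ 0.5677 -0.1676  0.0884]
rack [371 349  18  28 401] [ 0.5657 -0.2617  0.0967] [ 0.556  -0.2686  0.0752] [ 0.5787 -0.2461  0.1085]
rack [290 352   3  15  19] [ 0.4511 -0.2237  0.0896] [ 0.45   -0.228   0.0768] [ 0.4518 -0.2164  0.0956]
rack [381 393  56  24 647] [ 0.5816 -0.3327  0.1035] [ 0.5476 -0.3402  0.076 ] [ 0.6179 -0.322   0.1118]
```

View pics/crop_a.png

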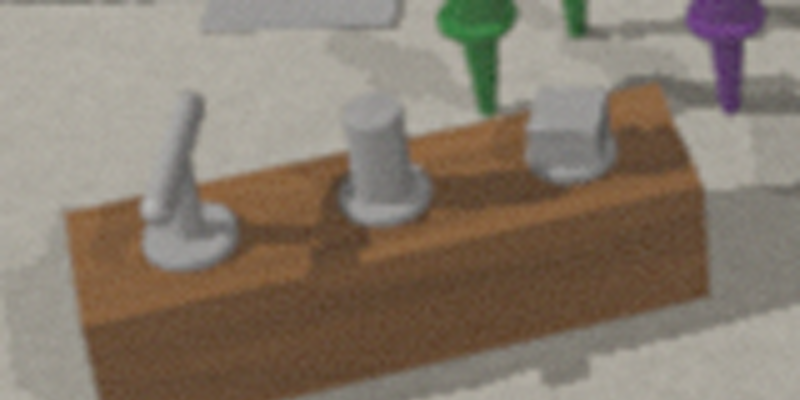

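View pics/crop_b.png

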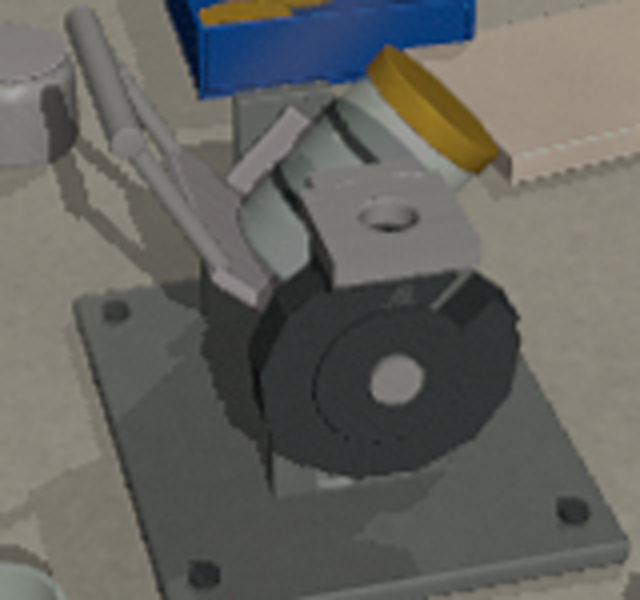

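View pics/crop_c.png

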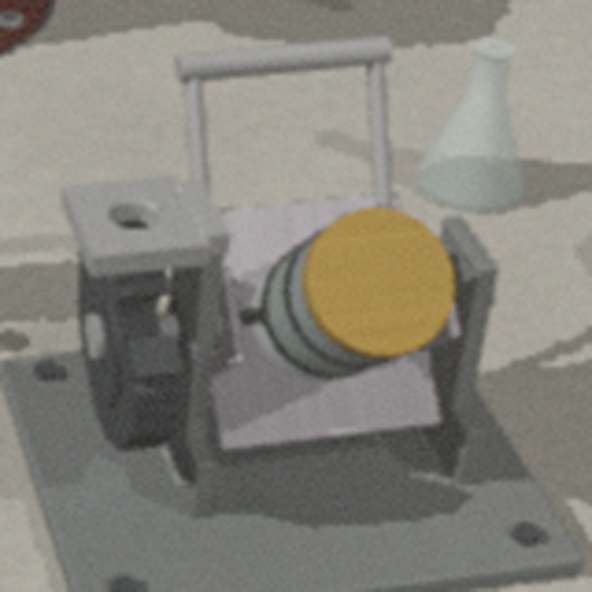

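The crop confirms it: the middle item is a plain round grey knob on a flange, between the T-handle and the square head. The hole mouth is at scene (376,238) and side (347,184).

Run:
```python
from h import *
import pickle
s=pickle.load(open('scene0.pkl','rb'));d=pickle.load(open('side0.pkl','rb'))
def ray(p,u,v,z):
    T=pose(p);r=T[:3,:3]@np.array([(u-p['cx'])/K(p),(v-p['cy'])/K(p),1]);t=(z-T[2,3])/r[2];return (T[:3,3]+t*r).round(4)
print('hole',ray(s,375.9,238.1,.185),ray(d,347,184,.185))
for n,p in(('scene',s),('side',d)):
    W=cloud(p); m=(W[...,2]>.2)&(W[...,0]>.4)&(W[...,0]<.75)&(W[...,1]>-.02)&(W[...,1]<.3)
    nn,l,st,c=cv2.connectedComponentsWithStats(m.astype(np.uint8))
    for i in range(1,nn):
        if st[i,4]>15:
            q=W[l==i];print(n,st[i],q.mean(0).round(4),q.min(0).round(4),q.max(0).round(4))
            print(' top of bar',q[q[:,2]>q[:,2].max()-.012].mean(0).round(4), 'line',np.round(cv2.fitLine(q[q[:,2]>q[:,2].max()-.02].astype(np.float32),cv2.DIST_HUBER,0,.01,.01).ravel(),4))
    # knob top face
    m=(W[...,2]>.102)&(W[...,0]>.54)&(W[...,0]<.6)&(W[...,1]>-.285)&(W[...,1]<-.23)
    print('knobtop',W[m].mean(0).round(4),m.sum(),W[m][:,2].max())
    # base plate
    m=(abs(W[...,2]-.015)<.012)&(W[...,2]>.006)&(W[...,0]>.4)&(W[...,0]<.8)&(W[...,1]>-.05)&(W[...,1]<.3)
    nn,l,st,c=cv2.connectedComponentsWithStats(m.astype(np.uint8));i=1+st[1:,4].argmax();q=W[l==i]
    print('base',cv2.minAreaRect((q[:,:2]*1000).astype(np.float32)),np.median(q[:,2]))
    m=(abs(W[...,2]-.06)<.004)&(W[...,0]>.45)&(W[...,0]<.7)&(W[...,1]>-.4)&(W[...,1]<-.12)
    nn,l,st,c=cv2.connectedComponentsWithStats(m.astype(np.uint8));i=1+st[1:,4].argmax();q=W[l==i]
    print('rack',cv2.minAreaRect((q[:,:2]*1000).astype(np.float32)))
```

```text
hole [0.5995 0.0497 0.185 ] [0.5976 0.0486 0.185 ]
scene [387 190  59  13 454] [0.4973 0.1546 0.2092] [0.4865 0.0957 0.2   ] [0.5048 0.2158 0.216 ]
 top of bar [0.4971 0.1537 0.2105] line [-0.0235  0.9997 -0.001   0.4973  0.1546  0.2092]
knobtop [ 0.5706 -0.2559  0.1048] 75 0.10731366228090622
base ((595.5343627929688, 139.5146026611328), (225.7318572998047, 271.29327392578125), 1.9160137176513672) 0.013924620154715406
rack ((568.0803833007812, -256.26806640625), (77.94493103027344, 240.3428955078125), 11.83230972290039)
side [266 131  21  39 344] [0.4905 0.1445 0.2123] [0.4815 0.0925 0.2004] [0.5021 0.2169 0.2169]
 top of bar [0.4904 0.1467 0.2128] line [-0.0462  0.9985  0.0307  0.4905  0.1445  0.2123]
knobtop [ 0.5671 -0.2583  0.1054] 191 0.10853530985517668
base ((593.2476196289062, 138.23472595214844), (220.41244506835938, 273.11273193359375), 1.9242119789123535) 0.014984365645469233
rack ((567.5613403320312, -256.761962890625), (71.8062744140625, 242.89378356933594), 11.838189125061035)
```

Stand yaw is about +1.9°, the hole mouth is near (0.5985, 0.049), and the bar centre is near (0.494, 0.156, 0.208), which puts the tilt at about 0.77. Next I'll work out the approach.

```bash
cat >> h.py <<'E'
YAW=np.radians(1.9)
def down(yaw_y):  # tool z down, tool y at world yaw
    y=np.array([np.cos(yaw_y),np.sin(yaw_y),0]);z=np.array([0,0,-1.]);return np.stack([np.cross(y,z),y,z],1)
def near(yaw,Rc):
    c=[down(yaw),down(yaw+np.pi)];return min(c,key=lambda M:np.linalg.norm(R.from_matrix(Rc.T@M).as_rotvec()))
def to(X,yaw):
    o=arm.get_obs();Rc=R.from_rotvec(o['tool_rot']).as_matrix();M=near(yaw,Rc)
    print('pos',o['eef_pos'].round(4),'t',round(o['time_s'],2),'w',round(o['width'],4),'F',o['force'].round(1),'q',o['q'].round(2))
    print('turn',R.from_matrix(Rc.T@M).as_rotvec().round(4),'| shift(now axes)',(Rc.T@(np.array(X)-o['eef_pos'])).round(4),'| shift(after turn)',(M.T@(np.array(X)-o['eef_pos'])).round(4),'toolaxes',M.round(3).tolist())
E
python3 -c "
from h import *
to([.494,.157,.27],YAW)"
```

```text
pos [0.2101 0.4811 0.2423] t 0.5 w 0.0855 F [-0.7 -0.1 -0.1] q [ 1.02  0.29 -0.15  1.13 -0.    1.43]
turn [-0.      0.      1.1258] | shift(now axes) [-0.3899 -0.1834 -0.0277] | shift(after turn) [-0.3333  0.273  -0.0277] toolaxes [[-0.033, 0.999, 0.0], [0.999, 0.033, 0.0], [0.0, 0.0, -1.0]]
```

```bash
python3 -m pendant '[[0,0,-0.004,0,0,0.1407,0.085],[0,0,-0.004,0,0,0.1407,0.085],[0,0,-0.004,0,0,0.1407,0.085],[0,0,-0.004,0,0,0.1407,0.085],[0,0,-0.004,0,0,0.1407,0.085],[0,0,-0.004,0,0,0.1407,0.085],[0,0,-0.004,0,0,0.1407,0.085],[0,0,-0.004,0,0,0.1407,0.085]]'
python3 -m pendant '[[-0.036,0.030,0,0,0,0,0.06],[-0.036,0.030,0,0,0,0,0.06],[-0.036,0.030,0,0,0,0,0.06],[-0.036,0.030,0,0,0,0,0.06],[-0.036,0.030,0,0,0,0,0.06],[-0.036,0.030,0,0,0,0,0.06],[-0.036,0.030,0,0,0,0,0.06],[-0.036,0.030,0,0,0,0,0.06]]'
python3 -m pendant '[[-0.025,0.02,0,0,0,0,0.06],[-0.02,0.012,0,0,0,0,0.06],[0,0,0,0,0,0,0.06]]'
python3 - <<'E'
from h import *
to([.494,.157,.20],YAW)
o=arm.get_obs();p=optics.read_camera('wrist');save('w1.png',p['color'])
W=cloud(p,o);m=(W[...,2]>.195)&(W[...,2]<.225);q=W[m]
print(m.sum(),q.min(0),q.max(0),cv2.fitLine(q.astype(np.float32),cv2.DIST_HUBER,0,.01,.01).ravel())
print(proj(p,[[.494,.157,.208]],o))
p=optics.read_camera('scene');save('s1.png',p['color'])
E
```

```text
time_s: 1.3
eef_pos: [0.2101, 0.4811, 0.2745]
tool_rot: [-2.191, -2.252, -0.0]
force: [0.6, 0.5, -0.4]
width: 0.0854
time_s: 2.1
eef_pos: [0.4607, 0.1996, 0.2745]
tool_rot: [2.184, 2.258, 0.001]
force: [1.2, 0.1, 0.3]
width: 0.0599
time_s: 2.4
eef_pos: [0.4946, 0.1551, 0.274]
tool_rot: [2.187, 2.254, -0.0]
force: [-0.6, 0.6, -1.0]
width: 0.0598
pos [0.4946 0.1551 0.274 ] t 2.4 w 0.0598 F [-0.6  0.6 -1. ] q [ 0.16  0.26 -0.11  1.2  -0.    1.7 ]
turn [ 0.0002  0.0006 -0.0031] | shift(now axes) [ 0.0019 -0.0005  0.074 ] | shift(after turn) [ 0.0019 -0.0005  0.074 ] toolaxes [[-0.033, 0.999, 0.0], [0.999, 0.033, 0.0], [0.0, 0.0, -1.0]]
6742 [0.48082143 0.09691528 0.19500031] [0.62641975 0.21732652 0.21501152] [-0.03810507  0.9992616   0.00493296  0.49075404  0.1625259   0.21183605]
[[321.72067992 276.03971877]]
```

View pics/w1.png

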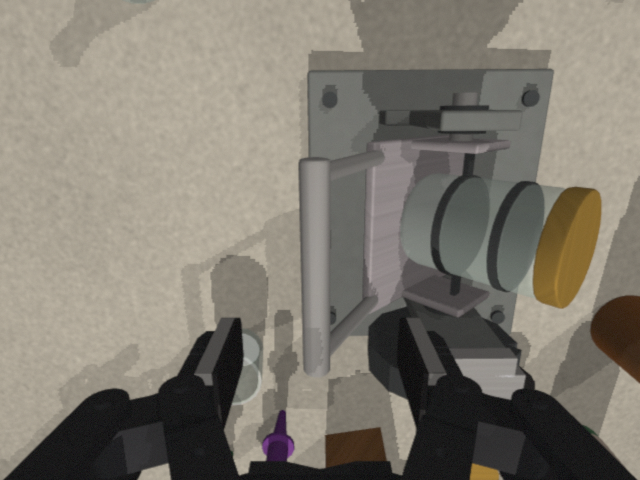

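View pics/s1.png

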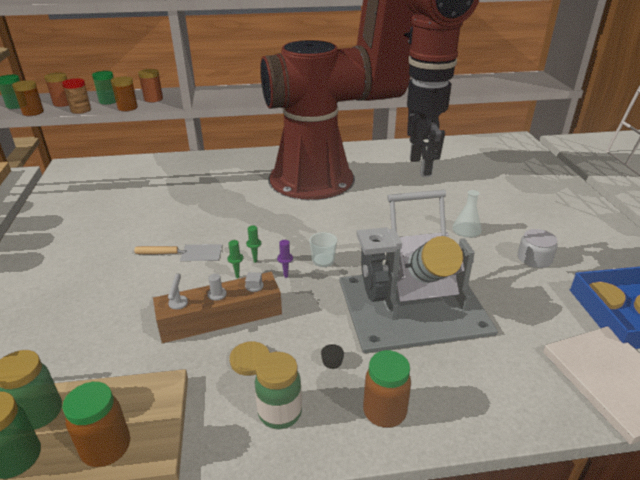

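The bar is well placed between the open fingers, at wrist cols 302–328. Its centre is about (0.491, 0.157, 0.206), so I'll descend and grip it gently.

```bash
python3 -m pendant '[[0.002,-0.0035,0.015,0,0,-0.003,0.06],[0,0,0.03,0,0,0,0.06],[0,0,0.03,0,0,0,0.06],[0,0,0.001,0,0,0,0.03],[0,0,0,0,0,0,0.0],[0,0,0,0,0,0,0.0],[0,0,0,0,0,0,0.0]]' 25
python3 - <<'E'
from h import *
to([.491,.157,.198],YAW)
o=arm.get_obs();p=optics.read_camera('wrist');save('w2.png',p['color'])
p=optics.read_camera('side');save('s2.png',p['color'][60:300,180:500])
E
```

```text
time_s: 3.2
eef_pos: [0.4912, 0.1599, 0.2001]
tool_rot: [2.179, 2.26, 0.005]
force: [4.3, 1.3, 0.1]
width: 0.0149
pos [0.4912 0.1599 0.2001] t 3.2 w 0.0149 F [4.3 1.3 0.1] q [ 0.17  0.3  -0.26  1.01  0.    1.71]
turn [ 0.004  -0.0008  0.0036] | shift(now axes) [-0.0029 -0.0003  0.0021] | shift(after turn) [-0.0029 -0.0003  0.0021] toolaxes [[-0.033, 0.999, 0.0], [0.999, 0.033, 0.0], [0.0, 0.0, -1.0]]
```

View pics/w2.png

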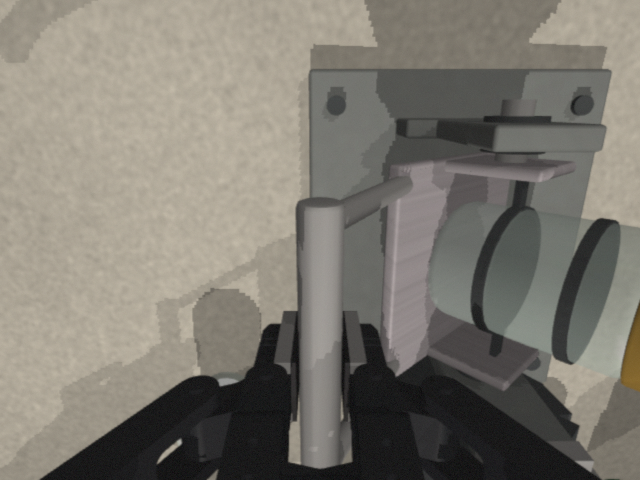

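View pics/s2.png

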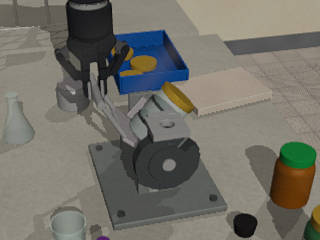

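```bash
python3 -m pendant '[[0,-0.0058,0.0066,0,0,0,0],[0,-0.0054,0.0069,0,0,0,0],[0,-0.0051,0.0075,0,0,0,0],[0,-0.0046,0.0079,0,0,0,0],[0,-0.0041,0.0081,0,0,0,0],[0,-0.0036,0.0084,0,0,0,0]]'
python3 -m pendant '[[0,-0.0030,0.0086,0,0,0,0],[0,-0.0025,0.0087,0,0,0,0],[0,-0.0018,0.0083,0,0,0,0],[0,-0.0012,0.0082,0,0,0,0],[0,-0.0008,0.0070,0,0,0,0],[0,0,0,0,0,0,0]]'
python3 - <<'E'
from h import *
to([.455,.157,.102],YAW)
p=optics.read_camera('side');save('s3.png',cv2.resize(p['color'][60:300,180:500],None,fx=2,fy=2))
E
```

```text
time_s: 3.9
eef_pos: [0.4619, 0.1585, 0.1533]
tool_rot: [2.179, 2.26, 0.004]
force: [6.9, 2.9, 2.8]
width: 0.0149
time_s: 4.5
eef_pos: [0.4537, 0.1582, 0.1123]
tool_rot: [2.179, 2.259, 0.005]
force: [9.0, 3.1, -2.5]
width: 0.0149
pos [0.4537 0.1582 0.1123] t 4.5 w 0.0149 F [ 9.   3.1 -2.5] q [ 0.18  0.32 -0.48  0.76 -0.    1.72]
turn [ 0.0043 -0.0005  0.0031] | shift(now axes) [-0.0012  0.0012  0.0103] | shift(after turn) [-0.0012  0.0013  0.0103] toolaxes [[-0.033, 0.999, 0.0], [0.999, 0.033, 0.0], [0.0, 0.0, -1.0]]
```

View pics/s3.png

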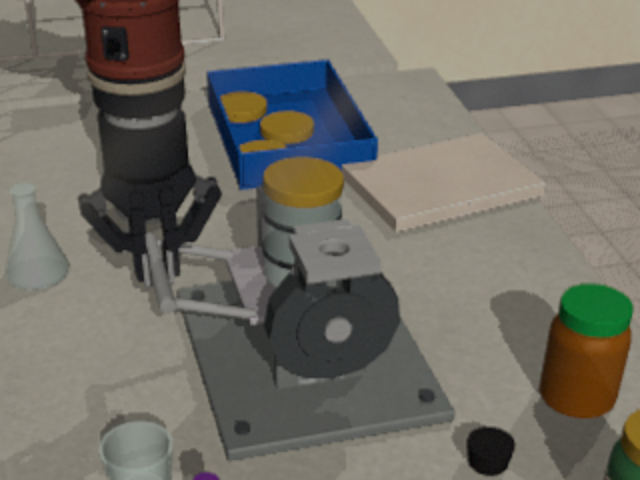

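The jar is nearly upright and the bar needs about 10 mm more. I'll take small steps down until the stop pushes back.

```bash
python3 -m pendant '[[0,0.001,0.004,0,0,0,0],[0,0,0.003,0,0,0,0],[0,0,0.002,0,0,0,0],[0,0,0,0,0,0,0]]'
python3 -m pendant '[[0,0,0.0015,0,0,0,0],[0,0,0,0,0,0,0]]'
python3 -m pendant '[[0,0,0.001,0,0,0,0],[0,0,0,0,0,0,0]]'
```

```text
time_s: 4.95
eef_pos: [0.4537, 0.1581, 0.1049]
tool_rot: [2.179, 2.26, 0.004]
force: [-1.6, 0.9, 24.8]
width: 0.0153
time_s: 5.15
eef_pos: [0.4537, 0.1581, 0.1037]
tool_rot: [2.179, 2.26, 0.004]
force: [-2.9, 0.8, 29.4]
width: 0.0148
time_s: 5.35
eef_pos: [0.4537, 0.1581, 0.1028]
tool_rot: [2.179, 2.26, 0.004]
force: [-3.4, -0.3, 32.1]
width: 0.0151
```

The stop has been reached, with about 30 N of reaction. I'll open, rise and check.

```bash
python3 -m pendant '[[0,0,0,0,0,0,0.05],[0,0,0,0,0,0,0.05],[0,0,0,0,0,0,0.06],[0,0,-0.04,0,0,0,0.06],[0,0,-0.045,0,0,0,0.06],[0,0,-0.045,0,0,0,0.06],[0,0,-0.04,0,0,0,0.06],[0,0,0,0,0,0,0.06]]'
python3 - <<'E'
from h import *
import pickle
to([.568,-.257,.25],np.radians(11.8))
o=arm.get_obs();p=optics.read_camera('wrist');save('w4.png',p['color'])
d=optics.read_camera('side');save('s4.png',cv2.resize(d['color'][90:290,220:440],None,fx=3,fy=3))
pickle.dump((o,p,d),open('lev.pkl','wb'))
W=cloud(p,o)
m=(W[...,2]>.08)&(W[...,2]<.13)&(W[...,0]<.48)&(W[...,0]>.42)&(W[...,1]>.08)&(W[...,1]<.23)
q=W[m];print('bar',m.sum(),np.nanmedian(q,0),q.max(0),q.min(0))
m=(W[...,2]>.188)&(W[...,2]<.21)&(W[...,0]<.67)&(W[...,0]>.5)&(W[...,1]>.1)&(W[...,1]<.23)
q=W[m]
if len(q)>50:
  A=np.c_[q[:,:2],np.ones(len(q))];print('lid',len(q),q.mean(0),np.linalg.lstsq(A,q[:,2],rcond=None)[0])
W=cloud(d)
for nm,m in (('bar',(W[...,2]>.085)&(W[...,2]<.14)&(W[...,0]<.48)&(W[...,0]>.43)&(W[...,1]>.08)&(W[...,1]<.23)),('lid',(W[...,2]>.188)&(W[...,2]<.21)&(W[...,0]<.67)&(W[...,0]>.5)&(W[...,1]>.1)&(W[...,1]<.23))):
  q=W[m];A=np.c_[q[:,:2],np.ones(len(q))];print(nm,len(q),np.median(q,0),q.max(0),np.linalg.lstsq(A,q[:,2],rcond=None)[0])
E
```

```text
time_s: 6.15
eef_pos: [0.4546, 0.1583, 0.2751]
tool_rot: [2.178, 2.259, 0.009]
force: [1.5, -0.6, -0.4]
width: 0.0601
pos [0.4546 0.1583 0.2751] t 6.15 w 0.0601 F [ 1.5 -0.6 -0.4] q [ 0.18  0.18 -0.21  1.17 -0.    1.72]
turn [ 0.0068 -0.0003 -0.1696] | shift(now axes) [-0.4191  0.098   0.0254] | shift(after turn) [-0.4297  0.026   0.0251] toolaxes [[-0.204, 0.979, 0.0], [0.979, 0.204, 0.0], [0.0, 0.0, -1.0]]
bar 3990 [0.45349328 0.16466243 0.11476509] [0.47999851 0.21581476 0.11842645] [0.4424744  0.0957555  0.09985248]
lid 13331 [0.58984176 0.1633934  0.19464794] [ 0.01411164 -0.00773296  0.18758782]
bar 439 [0.45497823 0.14228525 0.11576723] [0.47978038 0.21398983 0.12071693] [-0.37332291  0.00254053  0.28438666]
lid 783 [0.59104425 0.15025208 0.19674663] [0.62958803 0.19620745 0.20010792] [0.00507556 0.0483056  0.18571861]
```

View pics/w4.png

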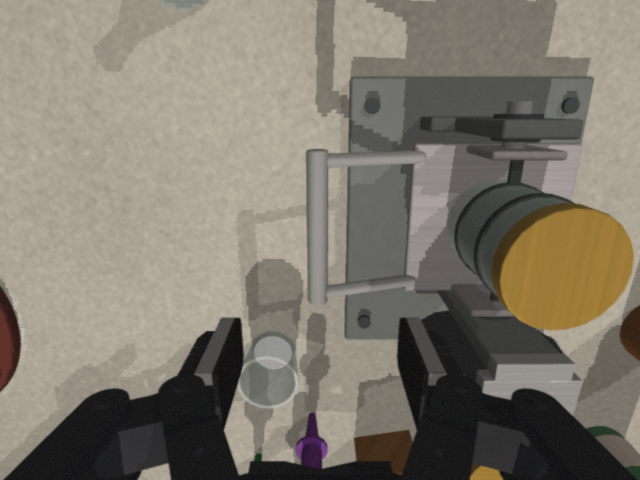

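View pics/s4.png

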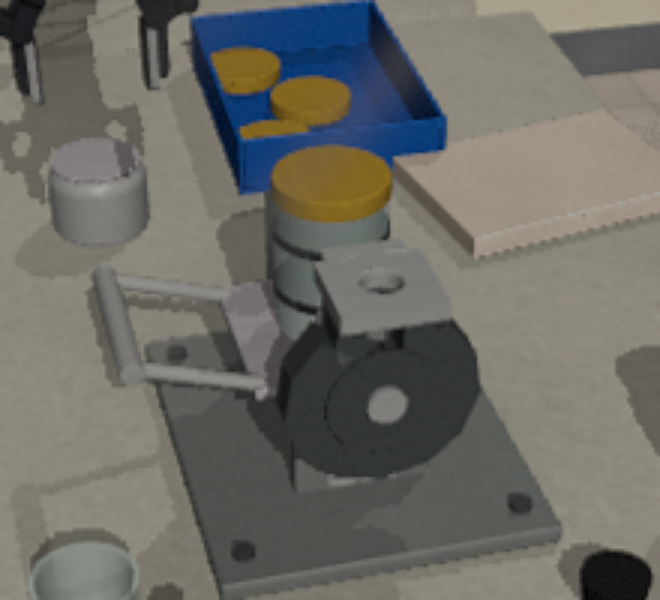

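The cradle is level: the bar top is at z ≈ 0.118, the lid is flat at about 0.196, and the notch shows under the bridge. I'll move toward the rack and refine the hole and knob with the wrist camera on the way.

```bash
python3 -m pendant '[[0,0,0,0.0068,0,-0.085,0.06],[0,0,0,0,0,-0.085,0.06],[-0.0473,0.0081,0,0,0,0,0.06],[-0.0473,0.0081,0,0,0,0,0.06],[-0.0473,0.0081,0,0,0,0,0.06],[-0.0473,0.0081,0,0,0,0,0.06],[-0.0473,0.0081,0,0,0,0,0.06],[-0.0473,0.0081,0,0,0,0,0.06]]'
python3 -m pendant '[[0,0,0,0,0,0,0.06],[0,0,0,0,0,0,0.06]]'
python3 - <<'E'
from h import *
import pickle
o=arm.get_obs();p=optics.read_camera('wrist');save('w5.png',p['color']);pickle.dump((o,p),open('w5.pkl','wb'))
to([.568,-.257,.25],np.radians(11.8))
print(proj(p,[[.5985,.049,.185],[.568,-.257,.105]],o))
E
```

```text
time_s: 7.05
eef_pos: [0.5577, -0.1116, 0.2679]
tool_rot: [-1.976, -2.432, 0.009]
force: [0.8, 0.2, 0.4]
width: 0.0601
time_s: 7.25
eef_pos: [0.5574, -0.1106, 0.2677]
tool_rot: [-1.978, -2.429, 0.009]
force: [-0.7, -0.0, -0.6]
width: 0.0601
pos [ 0.5573 -0.1096  0.2682] t 7.3 w 0.0599 F [-0.  -0.2 -0.1] q [-0.32  0.37  0.03  1.24 -0.    1.04]
turn [-0.0098 -0.0029 -0.0002] | shift(now axes) [-0.1465 -0.0195  0.018 ] | shift(after turn) [-0.1465 -0.0197  0.0182] toolaxes [[-0.204, 0.979, 0.0], [0.979, 0.204, 0.0], [0.0, 0.0, -1.0]]
[[487.92534713 -40.84070496]
 [300.99459966 391.03570263]]
```

View pics/w5.png

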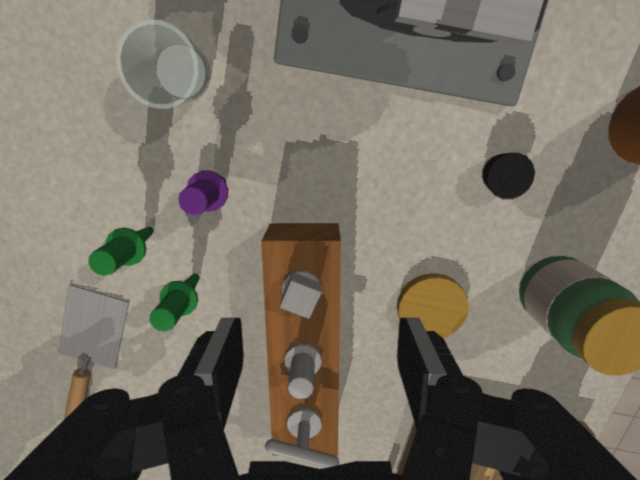

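Seen in the wrist view: the round knob's top is at (301,385), the square plug at (301,295), and the T-handle at (303,440).

Run:
```python
from h import *
import pickle
o,p=pickle.load(open('w5.pkl','rb'))
W=cloud(p,o)
m=(W[...,2]>.100)&(W[...,0]>.54)&(W[...,0]<.6)&(W[...,1]>-.285)&(W[...,1]<-.23)
vu=np.argwhere(m);print(m.sum(),np.median(W[m],0),W[m].min(0),W[m].max(0),vu.mean(0))
T=pose(p,o);u,v=vu.mean(0)[::-1]
r=T[:3,:3]@np.array([(u-p['cx'])/K(p),(v-p['cy'])/K(p),1]);print(T[:3,3]+(.105-T[2,3])/r[2]*r, T[:3,3])
save('w5c.png',cv2.resize(p['color'][330:420,250:350],None,fx=6,fy=6))
```

```text
484 [ 0.56635765 -0.25375368  0.10357023] [ 0.5554331  -0.26639278  0.1001242 ] [ 0.57772411 -0.2441635   0.10563536] [386.64876033 299.8822314 ]
[ 0.56621276 -0.25275331  0.105     ] [ 0.54027256 -0.02789697  0.39836104]
```

View pics/w5c.png

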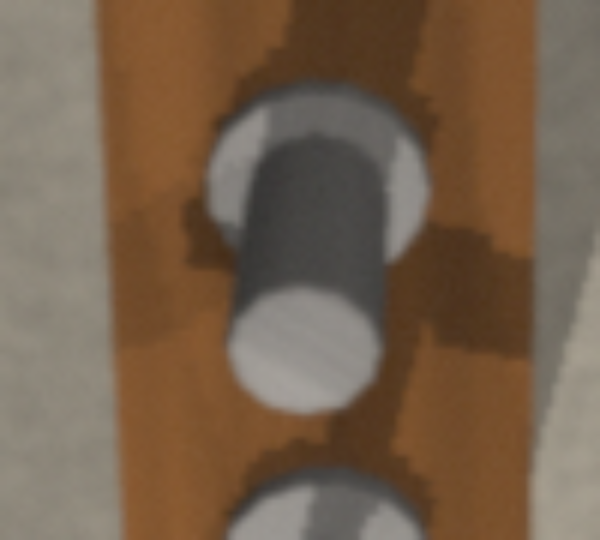

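```bash
python3 -m pendant '[[-0.0363,-0.0051,0.0245,-0.0068,0,0,0.06],[-0.0363,-0.0051,0.0245,0,0,0,0.06],[-0.0363,-0.0051,0.0245,0,0,0,0.06],[-0.0363,-0.0051,0.0245,0,0,0,0.06],[0,0,0,0,0,0,0.06],[0,0,0,0,0,0,0.06]]'
python3 - <<'E'
from h import *
to([.567,-.256,.08],np.radians(11.8))
o=arm.get_obs();p=optics.read_camera('wrist');save('w6.png',p['color'])
print(proj(p,[[.567,-.256,.105]],o))
E
```

```text
time_s: 7.9
eef_pos: [0.5672, -0.2549, 0.1708]
tool_rot: [-1.978, -2.436, -0.001]
force: [0.4, 1.5, -0.0]
width: 0.0601
pos [ 0.5672 -0.2549  0.1708] t 7.9 w 0.0601 F [ 0.4  1.5 -0. ] q [-0.54  0.52  0.01  1.06  0.    0.82]
turn [-0.0018 -0.003   0.0007] | shift(now axes) [-0.0013 -0.0002  0.0908] | shift(after turn) [-0.0011 -0.0004  0.0908] toolaxes [[-0.204, 0.979, 0.0], [0.979, 0.204, 0.0], [0.0, 0.0, -1.0]]
[[321.78703036 282.22122585]]
```

View pics/w6.png

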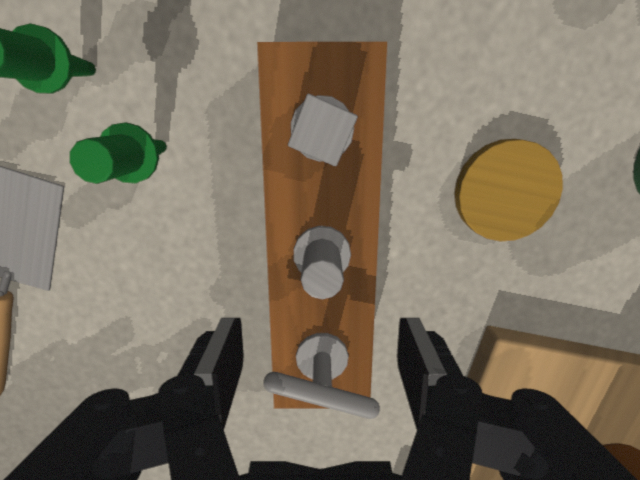

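The knob top at (322,280) matches the prediction of (322,282), so I'll descend and grip.

```bash
python3 -m pendant '[[0,0,0.03,0,0,0,0.055],[0,0,0.035,0,0,0,0.055],[0,0,0.0255,0,0,0,0.055],[0,0,0,0,0,0,0.04],[0,0,0,0,0,0,0.0],[0,0,0,0,0,0,0.0],[0,0,0,0,0,0,0.0]]' 50
python3 - <<'E'
from h import *
to([.567,-.255,.18],np.radians(11.8))
o=arm.get_obs();p=optics.read_camera('wrist');save('w7.png',p['color'])
E
```

```text
time_s: 8.65
eef_pos: [0.5691, -0.2563, 0.0833]
tool_rot: [1.979, 2.437, 0.002]
force: [-0.1, 0.3, 5.9]
width: 0.0217
pos [ 0.5691 -0.2563  0.0833] t 8.65 w 0.0217 F [-0.1  0.3  5.9] q [-0.54  0.6  -0.11  0.86  0.    0.82]
turn [0.0022 0.0009 0.001 ] | shift(now axes) [ 0.0016 -0.0016 -0.0967] | shift(after turn) [ 0.0017 -0.0018 -0.0967] toolaxes [[-0.204, 0.979, 0.0], [0.979, 0.204, 0.0], [0.0, 0.0, -1.0]]
```

View pics/w7.png

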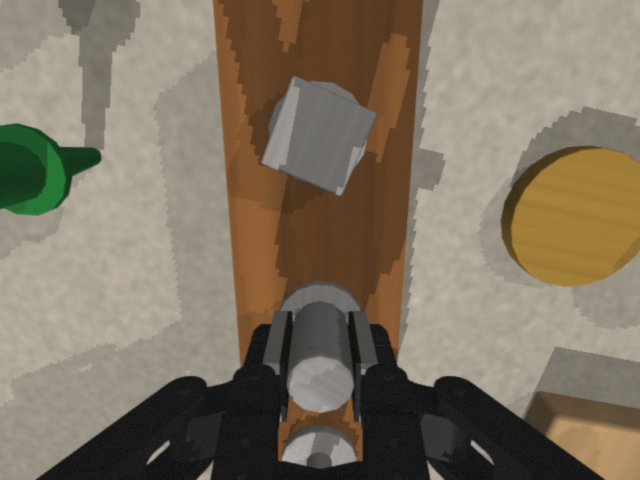

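The knob is gripped (opening 21.7 mm). I'll lift it clear, move toward the stand and stop short to look at the hole.

```bash
python3 -m pendant '[[0,0,-0.02,0,0,0,0],[0,0,-0.04,0,0,0,0],[0,0,-0.045,0,0,0,0],[0,0,-0.045,0,0,0,0],[0,0,-0.045,0,0,0,0],[0,0,-0.025,0,0,0,0],[0,0,0,0,0,0,0]]'
python3 -m pendant '[[0.03,0.0095,0,0,0,0,0],[0.0434,0.0133,0,0,0,0,0],[0.0434,0.0133,0,0,0,0,0],[0.0434,0.0133,0,0,0,0,0],[0.0434,0.0133,0,0,0,0,0],[0.0134,0.004,0,0,0,0,0],[0,0,0,0,0,0,0],[0,0,0,0,0,0,0]]'
python3 - <<'E'
from h import *
import pickle
o=arm.get_obs();p=optics.read_camera('wrist');save('w8.png',p['color']);pickle.dump((o,p),open('w8.pkl','wb'))
to([.5985,.049,.3],np.radians(11.8))
print(proj(p,[[.5985,.049,.185]],o))
d=optics.read_camera('side');save('s8.png',d['color'])
E
```

```text
time_s: 9.4
eef_pos: [0.5695, -0.2572, 0.3064]
tool_rot: [1.976, 2.433, 0.003]
force: [0.2, -0.2, -1.6]
width: 0.0218
time_s: 10.2
eef_pos: [0.5886, -0.0307, 0.3011]
tool_rot: [-1.98, -2.438, 0.0]
force: [0.2, -0.1, -2.4]
width: 0.0219
pos [ 0.5886 -0.0312  0.3012] t 10.25 w 0.0216 F [ 0.3  0.6 -1.6] q [-0.18  0.4   0.15  1.33  0.    1.19]
turn [-0.0007 -0.0007 -0.0003] | shift(now axes) [0.0765 0.026  0.0012] | shift(after turn) [0.0765 0.0261 0.0012] toolaxes [[-0.204, 0.979, 0.0], [0.979, 0.204, 0.0], [0.0, 0.0, -1.0]]
[[367.07463723 125.02619848]]
```

View pics/w8.png

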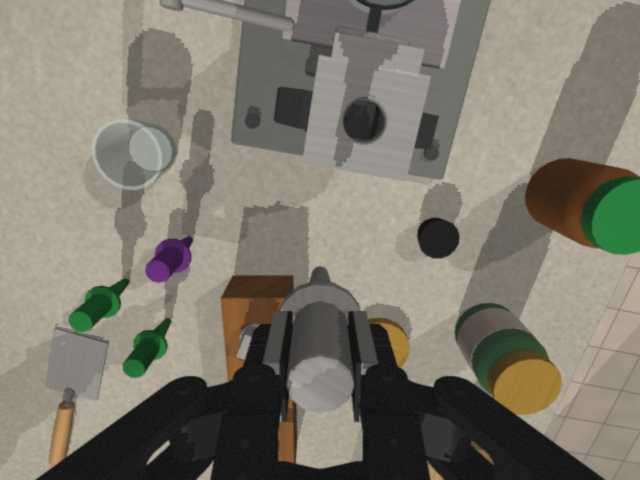

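View pics/s8.png

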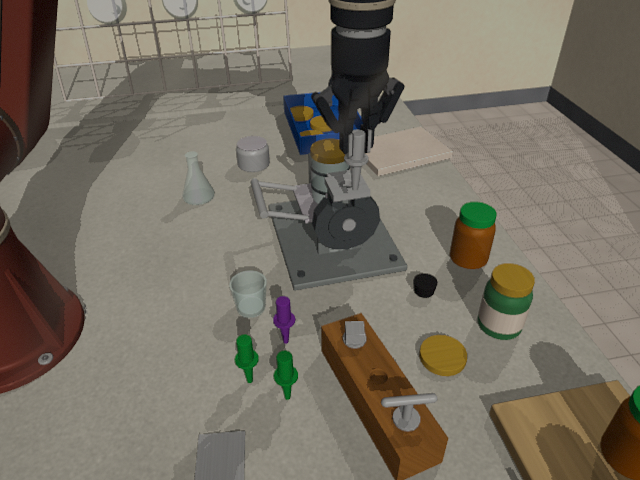

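The pin is held upright. In the wrist view its tip is at about (319,270), and the hole mouth is at (364,120) against a prediction of (367,125). I'll fit both.

Run:
```python
from h import *
import pickle
o,p=pickle.load(open('w8.pkl','rb'))
c=p['color'];save('w8c.png',np.hstack([cv2.resize(c[85:155,325:405],None,fx=5,fy=5),cv2.resize(c[250:320,275:355],None,fx=5,fy=5)]))
T=pose(p,o)
def ray(u,v,z):
    r=T[:3,:3]@np.array([(u-p['cx'])/K(p),(v-p['cy'])/K(p),1]);return (T[:3,3]+(z-T[2,3])/r[2]*r)
g=cv2.cvtColor(c,cv2.COLOR_RGB2GRAY)
m=(g<95).astype(np.uint8);n,l,st,ce=cv2.connectedComponentsWithStats(m)
i=l[120,364];print(i,st[i],ce[i]); h=ce[i]
for u,v in(h,(364,120)): print('hole',ray(u,v,.185))
W=cloud(p,o);print('plate z',W[105:150,325:345,2].mean(),W[150,360])
M=R.from_rotvec(o['tool_rot']).as_matrix()
for dx in(-.004,0,.004):
    for kz in(-.002,):
        print(dx,proj(p,[o['eef_pos']+M@np.array([dx,0,kz-.02]),o['eef_pos']+M@np.array([dx,0,kz+.075])],o).round(1).tolist())
```

```text
32 [ 342   96   44   47 1537] [363.15875081 120.14443722]
hole [0.59563274 0.05116014 0.185     ]
hole [0.59608948 0.05133705 0.185     ]
plate z nan [0.59813535 0.03421226 0.1822227 ]
-0.004 [[324.0, 399.8], [322.2, 281.5]]
0 [[324.0, 389.4], [322.2, 274.7]]
0.004 [[324.1, 378.9], [322.3, 267.8]]
```

View pics/w8c.png

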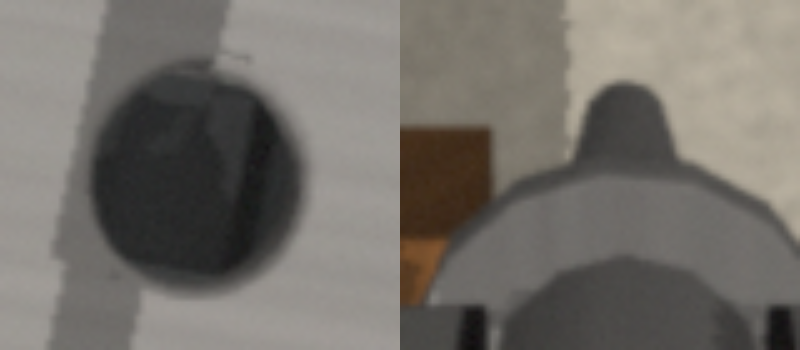

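Allowing for how the pin itself appears to the wrist camera, the TCP target over the hole is about (0.598, 0.0497). That agrees with the fixed cameras to about 1 mm.

```bash
python3 -m pendant '[[0.0387,0.0128,0,0,0,0,0],[0.0386,0.0128,0,0,0,0,0],[0,0,0.015,0,0,0,0],[0,0,0.015,0,0,0,0],[0,0,0,0,0,0,0],[0,0,0,0,0,0,0]]'
python3 - <<'E'
from h import *
to([.598,.0497,.208],np.radians(11.8))
s=optics.read_camera('scene');d=optics.read_camera('side')
H=[[.598,.0497,.185],[.598,.0497,.197]]
print(proj(s,H),proj(d,H))
save('v9.png',np.hstack([cv2.resize(s['color'][180:270,340:420],None,fx=5,fy=5),cv2.resize(d['color'][120:210,305:385],None,fx=5,fy=5)]))
E
```

```text
time_s: 10.9
eef_pos: [0.598, 0.0496, 0.2718]
tool_rot: [-1.982, -2.436, -0.0]
force: [0.7, 0.3, -1.0]
width: 0.0213
pos [0.598  0.0496 0.2718] t 10.9 w 0.0213 F [ 0.7  0.3 -1. ] q [-0.04  0.42  0.12  1.27  0.    1.33]
turn [-0.0004 -0.0009 -0.0011] | shift(now axes) [0.     0.     0.0638] | shift(after turn) [ 0.0001 -0.      0.0638] toolaxes [[-0.204, 0.979, 0.0], [0.979, 0.204, 0.0], [0.0, 0.0, -1.0]]
[[375.70123525 237.66330571]
 [376.0653564  232.28273347]] [[347.07477625 183.62318877]
 [347.23533698 177.59089072]]
```

View pics/v9.png

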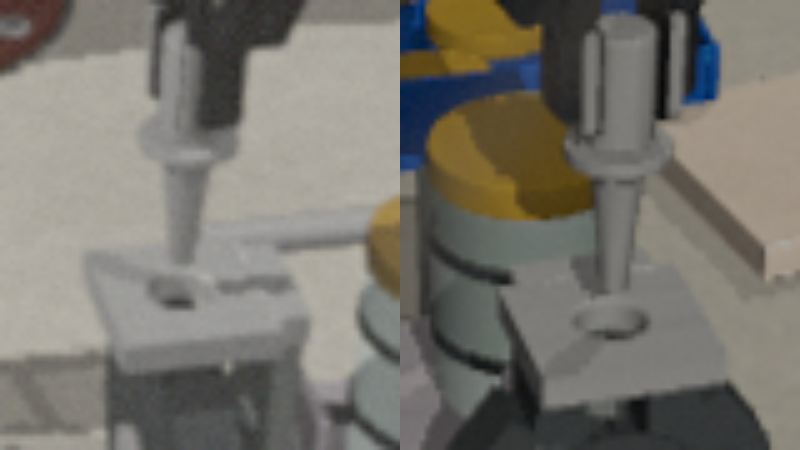

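Both views put the tip (scene (376,232), side (348,178)) straight above the hole. I'll descend and watch the force.

```bash
python3 -m pendant '[[0,0,0.012,0,0,0,0],[0,0,0.012,0,0,0,0],[0,0,0.01,0,0,0,0],[0,0,0,0,0,0,0]]'
python3 -m pendant '[[0,0,0.008,0,0,0,0],[0,0,0.006,0,0,0,0],[0,0,0,0,0,0,0]]'
```

```text
time_s: 11.4
eef_pos: [0.5969, 0.0508, 0.2356]
tool_rot: [-1.979, -2.436, 0.002]
force: [-0.7, -0.0, -1.4]
width: 0.0215
time_s: 11.7
eef_pos: [0.5976, 0.0509, 0.2228]
tool_rot: [-1.98, -2.437, 0.0]
force: [-0.0, -0.3, -1.1]
width: 0.0216
```

```bash
python3 -m pendant '[[0,0,0.005,0,0,0,0],[0,0,0.004,0,0,0,0],[0,0,0,0,0,0,0]]'
python3 -m pendant '[[0,0,0.003,0,0,0,0],[0,0,0,0,0,0,0]]'
python3 -m pendant '[[0,0,0.002,0,0,0,0],[0,0,0,0,0,0,0]]'
```

```text
time_s: 12.0
eef_pos: [0.5978, 0.0508, 0.2141]
tool_rot: [-1.98, -2.437, -0.0]
force: [-0.3, 0.2, -1.6]
width: 0.0218
time_s: 12.2
eef_pos: [0.5979, 0.0508, 0.2114]
tool_rot: [-1.98, -2.438, -0.001]
force: [-0.6, -0.5, -2.4]
width: 0.022
time_s: 12.4
eef_pos: [0.5979, 0.0508, 0.2095]
tool_rot: [-1.98, -2.438, -0.001]
force: [-0.1, -0.3, -0.8]
width: 0.0217
```

```bash
python3 -m pendant '[[0,0,0.0015,0,0,0,0],[0,0,0,0,0,0,0]]'
python3 -m pendant '[[0,0,0.001,0,0,0,0],[0,0,0,0,0,0,0]]'
python3 - <<'E'
from h import *
s=optics.read_camera('scene');d=optics.read_camera('side')
save('v10.png',np.hstack([cv2.resize(s['color'][180:270,340:420],None,fx=5,fy=5),cv2.resize(d['color'][120:210,305:385],None,fx=5,fy=5)]))
E
```

```text
time_s: 12.6
eef_pos: [0.5981, 0.0508, 0.2083]
tool_rot: [-1.981, -2.438, -0.001]
force: [0.2, 0.2, 0.1]
width: 0.0217
time_s: 12.8
eef_pos: [0.5981, 0.0508, 0.2083]
tool_rot: [1.981, 2.438, 0.002]
force: [-3.4, 0.2, 7.5]
width: 0.0219
```

View pics/v10.png

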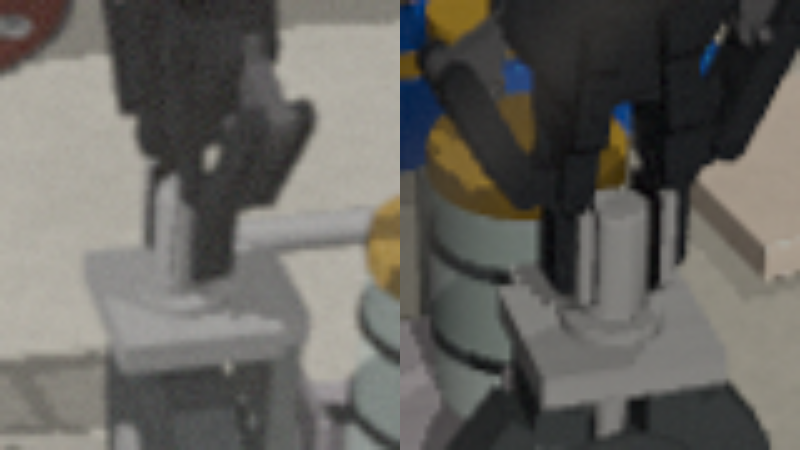

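The pin is seated: the flange is on the plate, the contact force is 7.5 N, and the shank runs into the notch. I'll release and retreat.

```bash
python3 -m pendant '[[0,0,0,0,0,0,0.03],[0,0,0,0,0,0,0.04],[0,0,0,0,0,0,0.05],[0,0,-0.02,0,0,0,0.05],[0,0,-0.04,0,0,0,0.06],[0,0,-0.045,0,0,0,0.06],[-0.02,0,-0.045,0,0,0,0.06],[-0.03,0,0,0,0,0,0.06]]'
python3 -m pendant '[[-0.04,0,0,0,0,0,0.06],[-0.04,0,0,0,0,0,0.06],[-0.03,0,0,0,0,0,0.06],[0,0,0,0,0,0,0.06],[0,0,0,0,0,0,0.06]]'
python3 - <<'E'
from h import *
o=arm.get_obs();w=optics.read_camera('wrist')
s=optics.read_camera('scene');d=optics.read_camera('side')
save('v11.png',np.hstack([cv2.resize(s['color'][160:310,340:500],None,fx=2.5,fy=3),cv2.resize(d['color'][120:270,250:410],None,fx=2.5,fy=3)]))
save('w11.png',w['color'])
for n,W in(('side',cloud(d)),('scene',cloud(s)),('wrist',cloud(w,o))):
  m=(W[...,2]>.215)&(W[...,2]<.25)&(abs(W[...,0]-.598)<.03)&(abs(W[...,1]-.05)<.03)
  q=W[m];print(n,len(q),q.mean(0) if len(q) else '',np.percentile(q[:,2],95) if len(q) else '')
  m=(W[...,2]>.085)&(W[...,2]<.14)&(abs(W[...,0]-.455)<.02)&(W[...,1]>.1)&(W[...,1]<.22);q=W[m]
  if len(q):print(' bar',len(q),np.median(q,0))
E
```

```text
time_s: 13.7
eef_pos: [0.6102, 0.0022, 0.3637]
tool_rot: [1.973, 2.435, 0.009]
force: [0.7, 0.7, -0.8]
width: 0.06
time_s: 14.2
eef_pos: [0.6308, -0.1064, 0.3566]
tool_rot: [-1.982, -2.436, -0.001]
force: [-0.7, 0.2, 0.2]
width: 0.06
side 183 [0.59598931 0.04397093 0.22593272] 0.23184053511414376
 bar 337 [0.45343203 0.15789933 0.11685227]
scene 154 [0.60362692 0.04828449 0.22522481] 0.23109702744113658
 bar 190 [0.45925207 0.14033792 0.11504233]
wrist 0
```

View pics/v11.png

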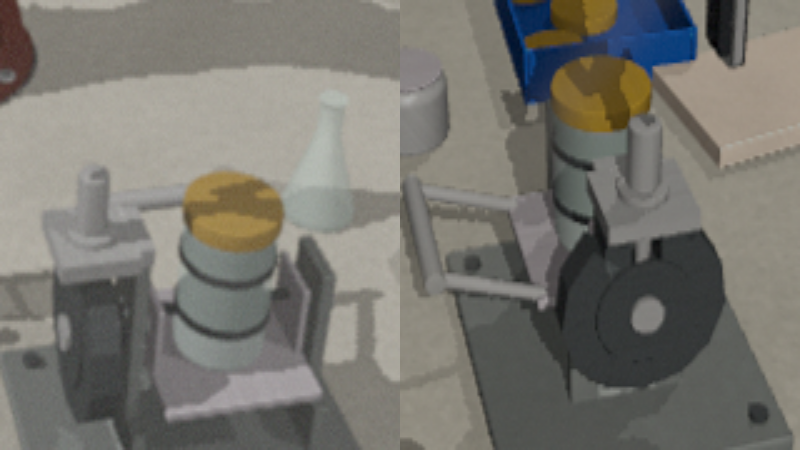

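View pics/w11.png

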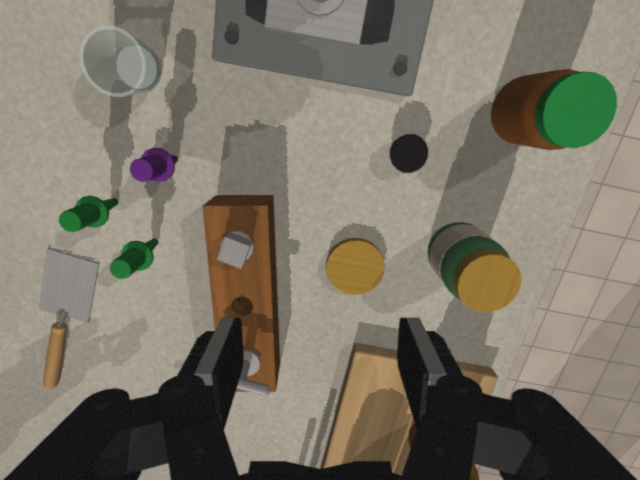

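The pin stands upright with its flange on the plate. The knob top measures about 0.231 (0.230 expected when home), the jar is upright, and the gripper is clear.

```bash
python3 -c "
from cell import arm
print(arm.sign_off())"
```

```text
the job is handed in; nothing more can be done
None
```

The job is done and handed in at about 14.4 s of the 51 s allowed. The cradle is back against its stop with the jar upright, and the round-knobbed steel pin is fully home in the guide hole with the gripper clear.

- **Cradle:** I gripped the handle bar, swung it down along its arc, and pressed until the stop pushed back with about 30 N. The bar slid slightly in the pads at the end. Afterwards the bar top was at z ≈ 0.118 m, as it should be when level, and the lid was flat to within about 1° by the wrist camera. The side camera's plane fit to the lid came out at about 3°, over fewer points.
- **Pin:** It went in without resistance until the flange met the plate at 7.5 N. After release the side and scene cameras gave a knob top of about 0.231–0.232 m, against 0.230 m expected when home. The shank is visible in the wheel's notch.
- **Checks that fell short:** The cameras differed by up to about 3 mm on where the hole was, so I used a position between them, and it fitted. In the last wrist view the pin was out of frame, so the final check of the pin rests on the scene and side cameras.

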